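Fold out and lock the leg of a work-light foot

ROBOT

A 6-joint arm with a two-finger parallel gripper is mounted at the origin on the work surface. World frame = base frame: x ahead of the robot, y to its left, z up, the work surface at z = 0. Lengths are in m, angles in rad, forces in N, time in s.
With the tool pointing down it reaches from about 0.15 to 0.775 m from the base axis. Payload 6.1 kg.
Tool frame: the origin (TCP) lies at the very end of the fingers, on their centre line; the grasp point (between the pads) lies 19 mm behind it (manip.tcp_to_grasp is the distance from the TCP to the grasp point, in m); z points along the fingers, y is the line along which they close (so a half turn about z gives the same grasp; the last joint's range is limited). The gripper opens to 85 mm and grips with 20 to 120 N. Pads are 22 mm wide; open, the fingers measure 114 mm over their backs; the gripper's body (76 mm by 85 mm) begins 54 mm behind the grasp point. The pads swing forward as they close: fully open they stand 13 mm farther back than shut.
Start: joints at [1.1, 0.126, -0.04, 1.405, 0, 1.571], TCP at [0.238, 0.468, 0.231] pointing down, gripper open.
Joint ranges: [-2.72, 2.72], [-0.95, 1.95], [-1.27, 1.35], [-1.78, 2.02], [-1.46, 1.47], [-3.14, 3.14]. Speed limits (rad/s): [2.39, 2.39, 3.01, 3.14, 3.14, 3.14].

INTERFACE

Orientations are given as a unit quaternion [x, y, z, w].
In Python, from workcell import manip, fingers, readout, optics, order gives the robot as it stands. Calls block until the motion is done:
- manip.move_pose(position, orientation): joint-space move of the TCP to a pose.
- manip.movel(position, rot=None, vel=0.15): straight line of the TCP; rot=None keeps the orientation; vel is the mean speed in m/s.
- manip.move_j(angles): joint-space move.
- fingers.move_gripper(opening): finger opening in m; the grip force is fixed at half the most; returns when the fingers have stopped.
- manip.pause(seconds).
- manip.ik(position, orientation): joint angles nearest the present ones, or None.
- readout.read_state(): the state.
- optics.snapshot(name): name is "scene" or "top"; returns a dict with "pixels" (420x560x3 uint8, red, green, blue), "fx", "fy", "cx", "cy" (pixels), "cam_to_world" (4x4, takes a point from camera to world coordinates). Camera axes: x right, y up, looking along -z (the intrinsics and any distortion apply to the point x, -y, -z); pixel columns grow to the right and rows downward; lengths in m; the calibration is good to about 2 mm. A picture is of the moment at which its call begins. There is no depth.
A pose or a line that the arm cannot do raises manip.MotionError and nothing moves.
- order.sign_off(): hands the job in; it is judged then, once.
Trained networks look in the newest picture that a camera, given by its name, has taken for a name from the list of things; names that differ only in an ending like _2 or _b are one class to them, and where a whole thing is asked for, a point or a joint stands for the part that bears it (a point fixed in the world has none). Each returns a list of dicts, best first, with "conf" (0 to 1); they miss things now and then, are a little off and sometimes report something else, mostly with a low value. They report only what shows in the picture. A call takes as long as a camera call.
- optics.trace(camera, query): "mask" (420x560 bool, what is visible of it).
- optics.spot_point(camera, query): "location" ([x, y, z] in m, in the coordinates of the camera as it stood for that picture, good to about 4 mm: a listed point, or the origin of a listed thing).
The state is a dict: "time": time; "joint_positions": joint angles; "dq": joint speeds; "joint_torque": joint torques, N m; "position": TCP position; "tool_rot": TCP orientation; "wrist_force": force on the tool from outside, world axes, zero at the start; "ft_torque": the same for the moment, N m; "width": finger opening in m; "finger_force": force on a finger pad.
Only numpy, scipy, OpenCV 4.12 (cv2) and the standard library are available. Lean on these libraries where they do the work, as an engineer would, in place of code of your own. Each camera call takes 0.05 s, during which the arm holds its last target. There are 200 camera calls.

TASK

Get this work light's heavy three-legged foot ready for its mast: gently push the folded yellow leg round, away from its dark neighbour, until it clicks fully home in its end detent, then push the red locking slider all the way in towards the hub. Ease the parts home rather than ramming them, and leave the cup, the tape roll and the pliers where they lie.

Things in the scene. Friction and masses are not known exactly. Their poses are not given: they have to be found in the camera images.
- stand: Heavy cast foot of a work light; it does not move. Origin: on the bench under the centre of its round hub (100 mm across, 45 mm high); z up. Angles count counter-clockwise from above, from the stand's own x axis: rigid dark legs at 60 and 180 degrees, red slider at 100, yellow leg swinging from 30 (folded) to -60 (seated).
- socket (a point): Top centre of the aluminium mast socket on the hub (40 mm across), 76 mm above the bench, over the stand's origin. All three legs are bars 26 mm wide, 10 to 36 mm above the bench, reaching 225 mm from this axis; their last 30 mm is a black rubber end 32 mm wide.
- leg (a joint): Swing of the yellow leg about the vertical hub axis, rad: 0 folded (at 30 degrees in the stand's frame), growing clockwise seen from above, 1.571 fully out on its stop (at -60 degrees). Starts at 0.1 to 0.45. Light friction; from about 1.29 a sprung detent resists (some 7 N at leg_push), past about 1.47 the detent itself snaps the leg on to its stop and keeps it there.
- leg_push (a point): Point inside the yellow leg, on its centre line, 170 mm from the hub centre and 23 mm above the bench; the leg's side faces are 13 mm to either side of it. x points along the leg, away from the hub.
- leg_tip (a point): Outer end of the yellow leg on its centre line, 225 mm from the hub centre, 23 mm above the bench.
- lock (a joint): Travel of the red locking slider, m: 0 fully out, 0.022 fully in, against the hub. It moves straight towards the hub centre along the stand's 100 degree direction, with about 3 N of friction, and stays where it is left. It starts between 0 and 0.004.
- lock_face (a point): Centre of the outer face of the red slider block (26 mm wide, 20 mm thick, 11 to 47 mm above the bench), 29 mm above the bench; x points outwards, away from the hub. The face is 88 mm from the hub centre when out, 66 mm when in. Push it here towards the hub.
- tape: Bystander: roll of orange tape lying flat, 92 mm across, 24 mm high. Origin: centre of its underside.
- cup: Bystander: black cup, 72 mm across, 75 mm high. Origin: centre of its underside.
- pliers: Bystander: pliers with orange handles lying flat, about 165 mm long along their x axis, 60 mm wide, 14 mm high. Origin: on the bench, near the middle.

How it is judged:
By the outcome, as a careful person would: the job done as asked, in the order asked, and still so for the second after the job is handed in, with the robot touching nothing.
It also fails if it takes over 64 s, if anything falls off the work surface, if the arm or the gripper's body presses on something with over 40 N, if the wrist force passes 120 N, or if a joint passes its speed limit or range.

## Working session

There is one attempt and no reset: what is moved stays moved. The work goes in short steps, each a Python script; the robot and the scene stay as the last script left them, time stands still between calls to the robot, and variables do not carry over. Pictures are saved under pics/ and viewed, at most 10 in all, crops included, and the job is handed in when it is done.

```bash
mkdir -p pics
cat > h.py <<'E'
import numpy as np, cv2
from workcell import manip, fingers, readout, optics, order
def world(s,p): return (np.array(s["cam_to_world"])@np.r_[p,1])[:3]
E
python3 - <<'E'
from h import *
ims=[]
for c in("scene","top"):
    s=optics.snapshot(c); cv2.imwrite(f"pics/{c}0.png",cv2.cvtColor(s["pixels"],cv2.COLOR_RGB2BGR))
    print(c,{k:v for k,v in s.items() if k not in("pixels","cam_to_world")},np.array(s["cam_to_world"])[:3,3].round(3))
    for q in("stand","socket","leg_push","leg_tip","lock_face","tape","cup","pliers"):
        print(q,[(np.round(world(s,d["location"]),3).tolist(),round(d["conf"],2)) for d in optics.spot_point(c,q)][:2])
E
```

```text
scene {'fx': 472.91236506400065, 'fy': 472.91236506400065, 'cx': 276.2056952134599, 'cy': 202.13339020287174} [1.163 0.699 0.715]
stand [([0.542, -0.086, -0.006], 0.82), ([0.72, 0.058, 0.023], 0.23)]
socket [([0.536, -0.087, 0.077], 0.59)]
leg_push [([0.675, 0.017, 0.023], 0.66)]
leg_tip [([0.718, 0.059, 0.02], 0.76), ([0.692, -0.374, -0.002], 0.47)]
lock_face []
tape [([0.482, -0.275, -0.005], 0.83)]
cup [([0.419, 0.147, -0.006], 0.85)]
pliers []
top {'fx': 395.49117681021875, 'fy': 395.49117681021875, 'cx': 277.0471281966775, 'cy': 206.9104545693847} [0.435 0.016 1.07 ]
stand [([0.539, -0.089, -0.004], 0.92)]
socket [([0.538, -0.087, 0.072], 0.71), ([0.499, -0.008, 0.026], 0.51)]
leg_push [([0.677, 0.02, 0.028], 0.61)]
leg_tip [([0.719, 0.051, 0.022], 0.93)]
lock_face [([0.499, -0.012, 0.027], 0.57)]
tape [([0.484, -0.277, 0.002], 0.61)]
cup [([0.417, 0.147, -0.001], 0.89)]
pliers [([0.693, -0.365, -0.003], 0.66)]
```

View pics/top0.png

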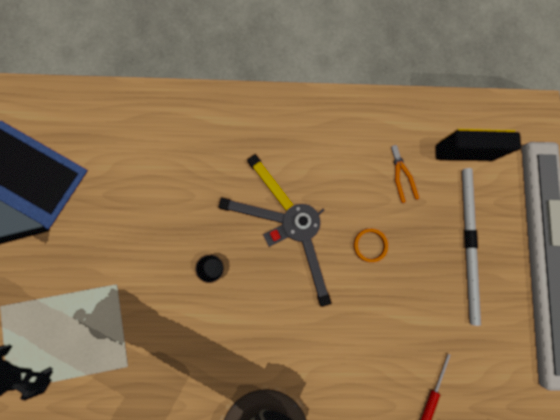

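View pics/scene0.png

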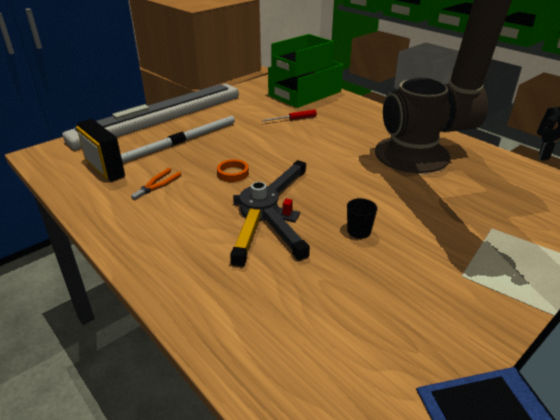

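The top view shows the hub at (302,222), the yellow leg tip at (253,160), dark leg tips at (224,204) and (325,300), the red slider at (275,236) and the cup in line beyond it at (210,268). Those pixels put the stand's yaw at about 16.8° and the leg joint at about 0.15. The networks' points agree: hub to tip is 0.23 m and hub to lock face 0.086 m.

```bash
cat >> h.py <<'E'
from scipy.spatial.transform import Rotation as R
HUB=np.array([0.538,-0.088]); PSI=np.radians(16.8)
def quat(yaw):   # tool down, tool x at yaw
    c,s=np.cos(yaw),np.sin(yaw)
    return R.from_matrix([[c,s,0],[s,-c,0],[0,0,-1]]).as_quat()
FLIP=np.pi
def legpose(a,off,z,r=.17):  # a: world angle of the leg line, off: tool axis behind centre line
    u=np.array([np.cos(a),np.sin(a)]); t=np.array([u[1],-u[0]])
    return np.r_[HUB+r*u-off*t,z], quat(a-np.pi/2+FLIP)
def lockpose(r,z,flip=0):
    a=PSI+np.radians(100); u=np.array([np.cos(a),np.sin(a)])
    return np.r_[HUB+r*u,z], quat(a+flip)
def F(): return np.array(readout.read_state()["wrist_force"])
E
python3 - <<'E'
import h; from h import *
s=readout.read_state(); print(s["time"],R.from_quat(s["tool_rot"]).as_matrix().round(2).tolist(),F())
for f in(0,np.pi):
    h.FLIP=f
    for a in(38.3,0,-43): 
        q=manip.ik(*legpose(np.radians(a),.045,.015)); print(f,a,None if q is None else np.round(q,2))
    for r in(.125,.08):
        q=manip.ik(*lockpose(r,.022,f)); print('lock',None if q is None else np.round(q,2))
E
```

```text
0.9 [[-0.89, 0.45, -0.0], [0.45, 0.89, 0.0], [0.0, -0.0, -1.0]] [ 0.4715931   0.18861361 -0.60701691]
0 38.3 [ 0.08  0.43 -0.13  1.02  0.   -2.16]
0 0 [-0.06  0.54  0.05  1.08  0.   -1.63]
0 -43 [-0.24  0.55  0.07  1.09  0.   -1.06]
lock [ 0.05  0.14 -0.5   0.93  0.    1.15]
lock [-0.03  0.17 -0.46  0.94  0.    1.07]
3.141592653589793 38.3 [ 0.08  0.43 -0.13  1.02  0.    0.98]
3.141592653589793 0 [-0.06  0.54  0.05  1.08  0.    1.51]
3.141592653589793 -43 [-0.24  0.55  0.07  1.09  0.    2.08]
lock [ 0.05  0.14 -0.5   0.93  0.   -1.99]
lock [-0.03  0.17 -0.46  0.94  0.   -2.07]
```

Run:
```python
from h import *
fingers.move_gripper(0)
a0=np.radians(38.3)
manip.move_pose(*legpose(a0,.047,.15))
p,q=legpose(a0,.047,.015); manip.movel(p,q,vel=.12)
f0=F(); print(readout.read_state()["time"],f0,readout.read_state()["width"])
off=.0255
p,q=legpose(a0,off,.015); manip.movel(p,q,vel=.05); print("touch",(F()-f0).round(1))
# sweep to joint 1.2: world angle of the tool line
for a in np.arange(38.3-6,-30,-6):
    p,q=legpose(np.radians(a),off,.015); manip.movel(p,q,vel=.06)
    f=F()-f0; print(round(a,1),f.round(1),round(readout.read_state()["time"],1))
    if np.linalg.norm(f)>15: print("stop"); break
s=optics.snapshot("top"); cv2.imwrite("pics/top1.png",cv2.cvtColor(s["pixels"],cv2.COLOR_RGB2BGR))
for n in("leg_push","leg_tip"):
    for d in optics.spot_point("top",n)[:1]:
        w=world(s,d["location"]); v=w[:2]-HUB; print(n,w.round(3),d["conf"],np.degrees(np.arctan2(v[1],v[0])))
```

```text
5.0417 [-0.37073226  0.19349868 -0.31319484] 9.718822604853116e-05
touch [-0.5 -0.6  0.3]
32.3 [ 0.2 -0.  -0. ] 6.1
26.3 [0.9 0.  0.6] 6.5
20.3 [-0.1 -0.4  0.4] 7.0
14.3 [ 0.8 -0.5 -0.2] 7.4
8.3 [ 0.7 -0.8 -0.3] 7.9
2.3 [ 0.8 -0.3  0.4] 8.3
-3.7 [0.3 0.1 0.5] 8.8
-9.7 [ 0.6 -0.3 -0.5] 9.2
-15.7 [-0.1  0.3  0.4] 9.7
-21.7 [-0.6 -0.4  0.6] 10.1
-27.7 [ 0.2  0.1 -0.7] 10.6
leg_tip [ 0.539 -0.086  0.073] 0.26 48.52757315551673
```

View pics/top1.png

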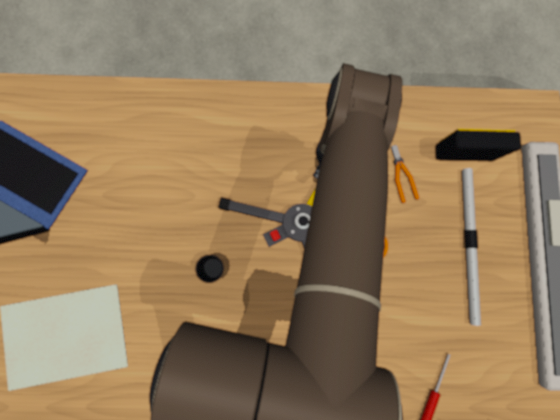

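Yellow shows at (313,197), clockwise of its start, so the leg has swung round with the tool. I'll continue in small steps through the detent.

Run:
```python
from h import *
f0=np.array([-.37,.19,-.31]); peak=0
for a in np.arange(-29,-43.1,-1.0):
    p,q=legpose(np.radians(a),.0255,.015); manip.movel(p,q,vel=.03)
    f=F()-f0; n=np.linalg.norm(f[:2]); peak=max(peak,n)
    print(round(a,1),f.round(1),round(readout.read_state()["time"],1))
    if n>14 or (peak>4.5 and n<1.5): print("stop"); break
s=optics.snapshot("scene"); cv2.imwrite("pics/scene1.png",cv2.cvtColor(s["pixels"],cv2.COLOR_RGB2BGR))
for d in optics.spot_point("scene","leg_tip")[:2]:
    w=world(s,d["location"]); v=w[:2]-HUB; print(w.round(3),d["conf"],np.degrees(np.arctan2(v[1],v[0])))
```

```text
-29.0 [0.7 0.8 0.7] 11.0
-30.0 [0.2 2.4 0.3] 11.3
-31.0 [0.3 1.3 1.3] 11.5
-32.0 [ 0.2  1.6 -0. ] 11.8
-33.0 [0.3 2.2 1. ] 12.0
-34.0 [2.  4.4 1. ] 12.3
-35.0 [-0.7 -0.5  0.1] 12.5
stop
[ 0.721 -0.217  0.023] 0.89 -35.30148156248495
[ 0.676 -0.19   0.019] 0.56 -36.544489630567185
```

Run:
```python
from h import *
f0=np.array([-.37,.19,-.31]); peak=0
def tip():
    s=optics.snapshot("scene")
    for q in("leg_tip","leg_push"):
      for d in optics.spot_point("scene",q)[:1]:
        w=world(s,d["location"]); v=w[:2]-HUB; print(q,w.round(3),d["conf"],np.degrees(np.arctan2(v[1],v[0])).round(1))
    return s
manip.pause(.2); tip(); print((F()-f0).round(1))
for a in np.arange(-36,-40.1,-1.0):
    p,q=legpose(np.radians(a),.0255,.015); manip.movel(p,q,vel=.03)
    f=F()-f0; n=np.linalg.norm(f[:2])
    print(round(a,1),f.round(1),round(readout.read_state()["time"],1))
    if n>14: print("stop"); break
s=tip(); cv2.imwrite("pics/scene2.png",cv2.resize(cv2.cvtColor(s["pixels"],cv2.COLOR_RGB2BGR)[100:310,130:410],None,fx=2.8,fy=2.8,interpolation=2))
```

```text
leg_tip [ 0.711 -0.225  0.02 ] 0.84 -38.5
leg_push [ 0.671 -0.198  0.02 ] 0.88 -39.6
[ 0.3 -0.2  0.1]
-36.0 [ 0.1 -0.  -0.5] 13.2
-37.0 [0.4 0.2 0.8] 13.5
-38.0 [ 1.8 -0.2 -0.5] 13.7
-39.0 [0.8 0.7 0.9] 14.0
-40.0 [ 1.  -0.9 -0.7] 14.2
leg_tip [ 0.71  -0.228  0.02 ] 0.65 -39.2
```

View pics/scene2.png

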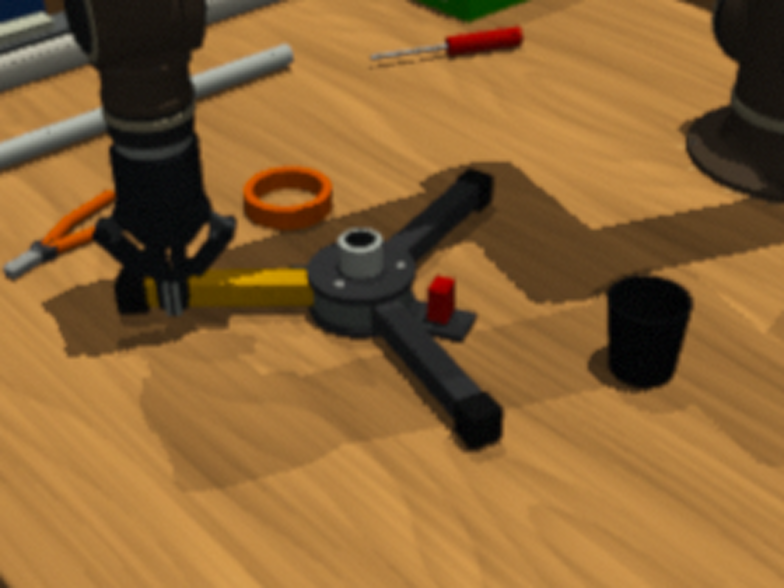

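Fingers stand beside the yellow leg near its rubber end; the detent force rose to about 4.8 N, then fell to zero. I'll back off and measure the leg unobstructed.

Run:
```python
from h import *
a=np.radians(-40)
p,q=legpose(a,.05,.015); manip.movel(p,vel=.1)
p[2]=.16; manip.movel(p,vel=.2)
manip.move_pose(*lockpose(.128,.16))
for c in("top","scene"):
    s=optics.snapshot(c); cv2.imwrite(f"pics/{c}3.png",cv2.resize(cv2.cvtColor(s["pixels"],cv2.COLOR_RGB2BGR)[90:330,140:460],None,fx=2.4,fy=2.4,interpolation=2))
    for n in("socket","leg_tip","leg_push","lock_face"):
      for d in optics.spot_point(c,n)[:1]:
        w=world(s,d["location"]); v=w[:2]-HUB; print(c,n,w.round(3),round(d["conf"],2),np.degrees(np.arctan2(v[1],v[0])).round(1),np.hypot(*v).round(3))
    # yellow pixels -> plane z=.036, line fit
    hsv=cv2.cvtColor(s["pixels"],cv2.COLOR_RGB2HSV); m=cv2.inRange(hsv,(23,180,60),(32,255,255))
    if c=="top":
        M=np.array(s["cam_to_world"]); yy,xx=np.nonzero(m)
        ray=np.c_[(xx-s["cx"])/s["fx"],-(yy-s["cy"])/s["fy"],-np.ones(len(xx))]@M[:3,:3].T
        P=M[:3,3]+ray*((.036-M[2,3])/ray[:,2])[:,None]
        P=P[np.hypot(*(P[:,:2]-HUB).T)<.24,:2]; v=P.mean(0)-HUB
        l=cv2.fitLine(P.astype(np.float32),2,0,.01,.01).ravel()
        print("yellow",len(P),np.degrees(np.arctan2(v[1],v[0])),np.degrees(np.arctan2(l[1],l[0])))
print(readout.read_state()["time"])
```

```text
top socket [ 0.539 -0.087  0.067] 0.9 39.6 0.001
top leg_tip [ 0.712 -0.234  0.022] 0.96 -40.1 0.227
top leg_push [ 0.675 -0.197  0.026] 0.85 -38.5 0.175
yellow 499 -39.10711761564327 -41.011406
scene socket [ 0.538 -0.085  0.077] 0.9 85.5 0.003
scene leg_push [ 0.67  -0.199  0.018] 0.92 -40.0 0.172
scene lock_face [ 0.537 -0.086  0.075] 0.69 113.3 0.002
17.2333
```

View pics/top3.png

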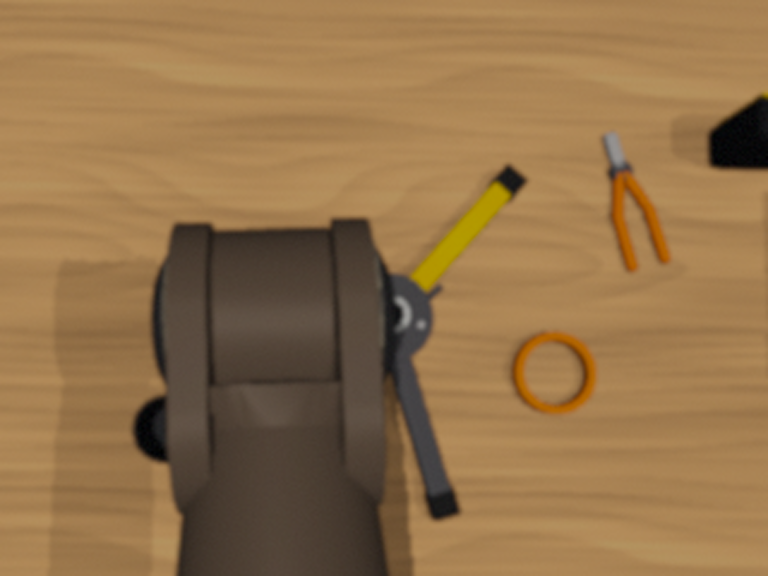

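The leg is seated at about -40° to -41°, against an expected -43.2°. My yaw came from the raised hub's pixel, so parallax biases it. I'll refine the yaw from the dark legs.

Run:
```python
from h import *
s=optics.snapshot("top"); M=np.array(s["cam_to_world"])
def proj(P):
    c=(np.c_[P,np.ones(len(P))]@np.linalg.inv(M).T)[:,:3]
    return np.c_[s["cx"]+s["fx"]*c[:,0]/-c[:,2], s["cy"]-s["fy"]*c[:,1]/-c[:,2]].astype(np.float32)
img=cv2.GaussianBlur(cv2.imread("pics/top0.png"),(3,3),0).astype(np.float32)
now=cv2.GaussianBlur(cv2.cvtColor(s["pixels"],cv2.COLOR_RGB2BGR),(3,3),0).astype(np.float32)
def samp(im,P): 
    u=proj(P); return cv2.remap(im,u[:,0].copy()[:,None],u[:,1].copy()[:,None],1)[:,0]
def centre(im,a0,ch):
    """fit line of leg: at each radius, centroid of the non-wood (low channel ch) cross profile at z=.036"""
    u=np.array([np.cos(a0),np.sin(a0)]); t=np.array([-u[1],u[0]]); w=np.linspace(-.03,.03,121); pts=[]
    for r in np.arange(.075,.22,.004):
        P=np.c_[HUB+r*u+w[:,None]*t,np.full(len(w),.036)]
        v=samp(im,P)[:,ch]; th=(np.percentile(v,5)+np.percentile(v,90))/2; k=v<th; pts.append(HUB+r*u+w[k].mean()*t)
        wid=k.sum()*.0005
    pts=np.array(pts); l=cv2.fitLine(pts.astype(np.float32),cv2.DIST_HUBER,0,.01,.01).ravel()
    d=l[:2]*np.sign(l[:2]@u); n=np.array([-d[1],d[0]])
    return np.degrees(np.arctan2(d[1],d[0])), n@(HUB-l[2:]), wid
print("dark60",centre(img,np.radians(76),2)); print("dark180",centre(img,np.radians(196),2)); 
print("dark180 now",centre(now,np.radians(196),2))
print("yellow0",centre(img,np.radians(38.5),0)); print("yellow now",centre(now,np.radians(-40.5),0))
```

```text
dark60 (np.float64(77.17700550680595), np.float64(0.0018615750799424319), np.float64(0.031))
dark180 (np.float64(-162.79929472674343), np.float64(0.0031300288977456694), np.float64(0.03))
dark180 now (np.float64(-159.1070593517108), np.float64(0.015683060587329836), np.float64(0.03))
yellow0 (np.float64(38.2868480412333), np.float64(-0.0005671559652127428), np.float64(0.034))
yellow now (np.float64(-41.03487868324329), np.float64(-0.004622145485539075), np.float64(0.0305))
```

Both dark legs give a yaw of 17.2°, and the hub shifts to about (0.541, -0.084). The leg reads 1.5° short of its stop, so I'll check by pressing it gently until I feel the stop.

```bash
sed -i 's/^HUB=.*/HUB=np.array([0.5405,-0.085]); PSI=np.radians(17.2)/' h.py
python3 - <<'E'
from h import *
a=np.radians(-40)
manip.move_pose(*legpose(a,.05,.16)); p,q=legpose(a,.05,.015); manip.movel(p,q,vel=.15)
p,q=legpose(a,.0285,.015); manip.movel(p,q,vel=.08); manip.pause(.1); f0=F(); u=np.array([np.cos(a),np.sin(a)]); t=np.array([u[1],-u[0]])
for off in np.arange(.0275,.012,-.001):
    p,q=legpose(a,off,.015); manip.movel(p,q,vel=.02)
    f=F()-f0; print(round(off,4),f.round(1),round(-f[:2]@t,1))
    if -f[:2]@t>8: break
print(readout.read_state()["time"])
s=optics.snapshot("scene")
p,q=legpose(a,.05,.015); manip.movel(p,vel=.1); p[2]=.16; manip.movel(p,vel=.25)
manip.move_pose(*lockpose(.128,.16))
s=optics.snapshot("top")
for d in optics.spot_point("top","leg_tip")[:1]:
    w=world(s,d["location"]); v=w[:2]-HUB; print(w.round(3),np.degrees(np.arctan2(v[1],v[0])))
print(readout.read_state()["time"])
E
```

```text
0.0275 [ 0.3  0.7 -0.4] 0.7
0.0265 [-0.6  1.1  0.3] 0.4
0.0255 [ 0.4  1.5 -0.3] 1.5
0.0245 [ 0.9  1.1 -0.7] 1.4
0.0235 [-1.   0.8 -0.7] -0.0
0.0225 [ 0.2  1.  -0.4] 0.9
0.0215 [0.2 1.  0.5] 0.9
0.0205 [-1.   0.7 -0.4] -0.1
0.0195 [ 0.4  0.9 -1.2] 1.0
0.0185 [ 0.1  0.8 -0.2] 0.6
0.0175 [ 0.1  1.2 -0.5] 1.0
0.0165 [-0.9  1.5  1. ] 0.6
0.0155 [-0.9  1.  -0.5] 0.2
0.0145 [ 0.9  3.5 -1.6] 3.2
0.0135 [ 3.6  5.8 -1.8] 6.7
0.0125 [ 5.4  7.9 -2.6] 9.5
24.025
[ 0.705 -0.24   0.02 ] -43.278761029984686
26.5417
```

The stop is felt at about -43°, and the leg tip measures -43.3°, so the leg is home. Next is the slider.

Run:
```python
from h import *
p,q=lockpose(.125,.024); manip.movel(p,q,vel=.1); manip.pause(.1); f0=F()
p0=p; u=np.array([np.cos(PSI+np.radians(100)),np.sin(PSI+np.radians(100))])
r=.125
for r in np.r_[np.arange(.120,.083,-.004),np.arange(.083,.066,-.001)]:
    manip.movel(lockpose(r,.024)[0],vel=.03)
    f=F()-f0; print(round(r,3),f.round(1),round(f[:2]@u,1))
    if f[:2]@u>(9 if r<.085 else 14): break
print(readout.read_state()["time"])
s=optics.snapshot("scene"); cv2.imwrite("pics/scene4.png",cv2.resize(cv2.cvtColor(s["pixels"],cv2.COLOR_RGB2BGR)[130:280,200:400],None,fx=4,fy=4,interpolation=2))
```

```text
0.12 [-0.5 -0.4 -0.5] -0.2
0.116 [ 1.2  0.5 -0.2] -0.1
0.112 [0.  0.8 0.8] 0.7
0.108 [-0.1 -0.3 -0.7] -0.2
0.104 [-0.1  0.5 -0. ] 0.5
0.1 [-0.2  0.5  0.4] 0.5
0.096 [-2.1  0.6 -0.1] 1.5
0.092 [-2.2  2.6  0.2] 3.3
0.088 [-1.6  1.9  0.2] 2.4
0.084 [-1.2  1.6 -0.2] 2.0
0.083 [-2.   0.8 -0.9] 1.6
0.082 [-2.2  2.6 -0.4] 3.3
0.081 [-2.2  1.7 -0.6] 2.5
0.08 [-1.5  1.9 -0.7] 2.4
0.079 [-1.6  1.9 -0.7] 2.4
0.078 [-1.8  2.3 -0.7] 2.8
0.077 [-1.2  1.4 -1.8] 1.7
0.076 [-1.9  1.4 -2.1] 2.1
0.075 [-2.4  4.4 -0.9] 5.0
0.074 [-4.7  7.9  1.7] 9.2
33.5167
```

View pics/scene4.png

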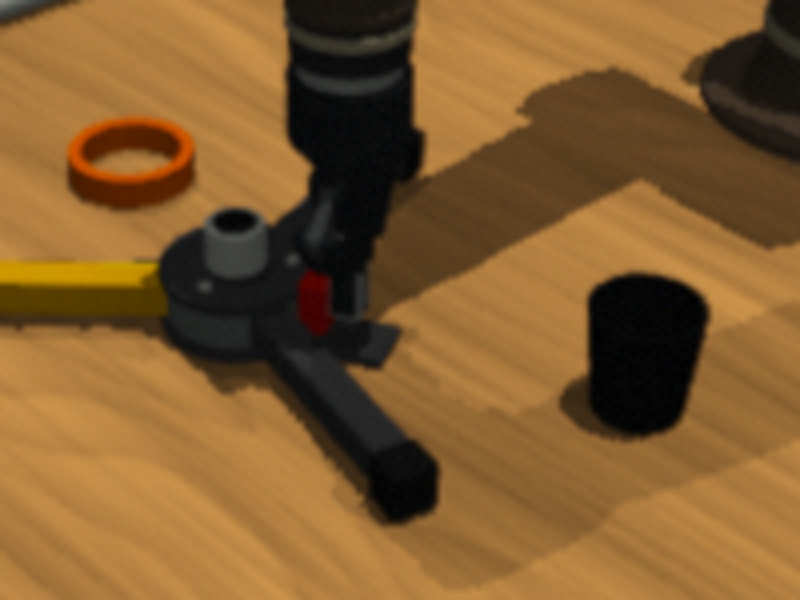

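The red block sits against the hub at (315,300) and the cup is untouched. It travelled about 22 mm, then force rose sharply at the stop. I'll back off and check.

Run:
```python
from h import *
manip.movel(lockpose(.12,.024)[0],vel=.08)
manip.movel(lockpose(.12,.17)[0],vel=.2)
manip.move_pose([.25,.4,.25],quat(np.radians(153)))
s=optics.snapshot("top"); cv2.imwrite("pics/top5.png",cv2.resize(cv2.cvtColor(s["pixels"],cv2.COLOR_RGB2BGR)[110:320,170:450],None,fx=2.8,fy=2.8,interpolation=2))
for n in("socket","leg_tip","leg_push","lock_face","cup","tape","pliers"):
  for d in optics.spot_point("top",n)[:1]:
    w=world(s,d["location"]); v=w[:2]-HUB; print(n,w.round(3),round(d["conf"],2),np.degrees(np.arctan2(v[1],v[0])).round(1),np.hypot(*v).round(3))
print(readout.read_state()["time"])
```

```text
socket [ 0.54  -0.089  0.07 ] 0.77 -97.2 0.004
leg_tip [ 0.706 -0.242  0.02 ] 0.61 -43.5 0.228
leg_push [ 0.667 -0.196  0.026] 0.87 -41.2 0.168
lock_face [ 0.51  -0.026  0.027] 0.63 117.7 0.066
cup [ 0.542 -0.085  0.071] 0.74 -1.7 0.002
tape [ 0.484 -0.275  0.003] 0.77 -106.5 0.198
pliers [ 0.692 -0.37  -0.001] 0.59 -62.0 0.323
37.2333
```

View pics/top5.png

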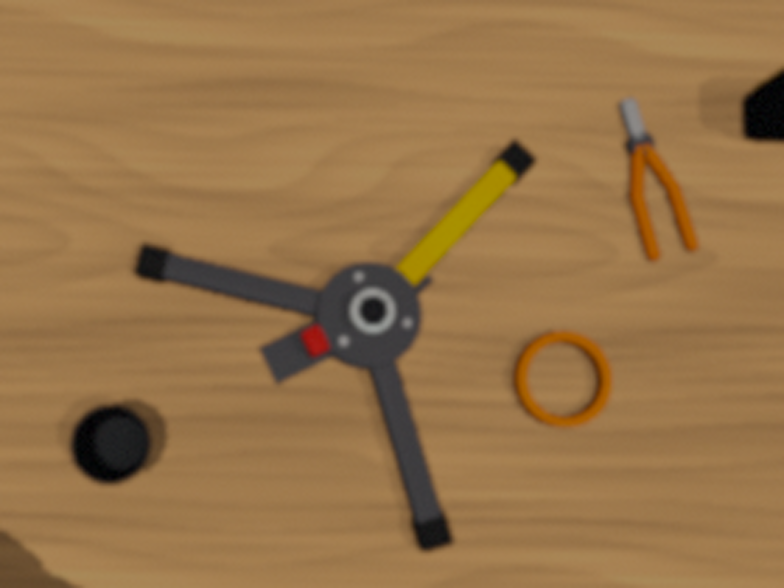

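The yellow leg lies against its stop tab at (425,283), evenly spaced from the dark legs. The red slider at (315,340) is in against the hub (face radius 66 mm), and the cup, tape and pliers haven't moved.

```bash
python3 -c "
from h import *
print(order.sign_off())"
```

```text
the job is handed in; nothing more can be done
None
```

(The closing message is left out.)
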